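Snap the battery cover onto the portable radio

TASK

Take the black battery pack by its rib and lower it (do not drop it) flat onto the floor of the open bay in the top of the portable radio, then put the bay's cover on and press it down until both ends snap home and it lies flush. Finish while still pressing the cover down firmly with the gripper, about as hard as a thumb push of 10 N, and do not let go; leave the other things on the table where they are.

Things in the scene. Friction and masses are not known exactly. Their poses are not given: they have to be found in the camera images.
- radio: grey portable radio lying flat, fixed to the table, 160 (x) x 240 (y) x 60 mm high; origin: centre of its underside; its black front panel with knobs (sticking out 19 mm) faces its -x. In its top an open battery bay, centred 40 mm to the -y side of the origin; the rest of the top, with loudspeaker slots, is solid
- bay (a point): centre of the bay's mouth, level with the radio's top, 60 mm above the table; axes as the radio's, z up. The bay is 102 mm along x, 56 mm along y, 48 mm deep (floor 12 mm above the table)
- roller (a point): axis of the smooth steel roller at the bay's +x end, 7 mm below the rim: 8 mm thick, 44 mm long, lying along y, standing 4 mm out of the end wall; sprung, it gives way towards the wall. The -x end has the same; 94 mm are free between the two
- pack: black battery pack: body 78 (x) x 46 (y) x 24 mm high (paper labels on its long sides), and on top a central pull rib 14 mm thick (x), 34 mm long (y), 18 mm high, to be pinched along x; origin: centre of its underside, z up; about 0.22 kg; goes into the bay with its x along the bay's x, either way round
- pack_rib (a point): centre of the top face of the pack's rib, 42 mm above the pack's underside
- cover: grey battery cover, standing on its two tongues: plate 116 (x) x 68 (y) x 5 mm, upper face 21 mm above the origin, with a central grip rib 14 mm thick (x), 46 mm long (y), 18 mm high, to be pinched along x. Origin: centre of its underside, level with the tongues' feet, z up; about 0.06 kg. Goes onto the bay with its x along the bay's x, either way round
- cover_rib (a point): centre of the top face of the cover's rib, 39 mm above the tongues' feet, 18 mm above the plate's upper face
- cover_tongue (a point): foot of the tongue at the cover's +x end (the -x end has the same): 46 mm wide, reaching 16 mm below the plate, with a round bead facing outwards; 99 mm over both beads. Centred (2 mm) on the bay the beads rest on the rollers, plate 11 mm above the radio; 10 to 15 N over 5 mm parts the rollers, then the force drops, they pull it in and the plate lands hard on the radio's top, flush
- small_cover: a smaller grey cover with a rib (80 x 50 mm) from another set, does not fit, a bystander
- tub: round clear plastic tub with white lid, 108 mm across, 60 mm high, a bystander
- mug: white mug, 76 mm across, 90 mm high, a bystander
- meter: yellow hand multimeter, 150 x 75 x 43 mm, a bystander
- driver: screwdriver 190 mm long lying down, a bystander
- adapter: black plug-in adapter block, 90 x 50 x 32 mm, a bystander
- mike: black hand microphone lying down, 100 x 60 x 34 mm, a bystander
Things that resemble listed ones, but are neither listed nor needed, are in the scene too. What is shaped like the cover but orange is not meant.

How it is judged:
By the outcome, as a careful person would: the job done as asked, in the order asked, and still so for the second after the job is handed in, while the arm keeps its last pose, push and grip.
It also fails if it takes over 67 s, if anything falls off the work surface, if the arm or the gripper's body presses on something with over 40 N, if the wrist force passes 120 N, or if a joint passes its speed limit or range.

ROBOT

A 6-joint arm with a two-finger parallel gripper is mounted at the origin on the work surface. World frame = base frame: x ahead of the robot, y to its left, z up, the work surface at z = 0. Lengths are in m, angles in rad, forces in N, time in s.
With the tool pointing down it reaches from about 0.325 to 0.85 m from the base axis. Payload 4.4 kg.
Tool frame: the origin (TCP) lies on the front face of the gripper's body, between the roots of the fingers; the fingertips stand 97 mm ahead of it and the grasp point (between the pads) lies 78 mm ahead of it (tip_extent is the distance from the TCP to the fingertips, in m); x points along the fingers, y is the direction in which the jaws open and shut, and the axes are right-handed (so a half turn about x gives the same grasp; the last joint's range is limited). The gripper opens to 94 mm and grips with 3 to 60 N. Pads are 16 mm wide; open, the fingers measure 119 mm over their backs; the gripper's body (75 mm by 177 mm) begins 78 mm behind the grasp point.
Start: joints at [-1.339, 0.207, 1.542, -0, 1.393, -0.15], TCP at [0.214, -0.534, 0.303] pointing down, gripper open.
Joint ranges: [-2.73, 2.73], [-0.86, 2.22], [0.23, 2.46], [-1.11, 4.25], [0.08, 2.63], [-2.82, 2.82]. Speed limits (rad/s): [2.79, 2.79, 3.14, 3.14, 3.14, 3.14].

INTERFACE

Orientations are given as a rotation vector (axis times angle).
In Python, from workcell import * gives the robot as it stands.
- The arm moves only by the tool play_rows, never from a script. Its argument "targets" is a list of rows, each an object of numbers: "x", "y", "z": the shift along the tool's x, y, z normalised to -1 to 1, where 1 is 0.1 m; "wx", "wy", "wz": the turn, a rotation vector about the tool's x, y, z normalised to -1 to 1, where 1 is 0.5 rad. A call has 1 to 5 rows; each row is the pose to reach, as a shift and turn from the pose commanded when the call began, along the tool's axes at that moment; what a row does not reach only later rows make up. A row lasts 1/8 s, in which the tool goes at most 62.5 mm and 10.7 degrees, less where a joint would pass 70% of its speed; a pose out of reach is approached as far as the arm can. A call with a number of a shift or a turn outside -1 to 1 is refused whole. A call with a gripper value outside its range is refused whole. "claw" is the opening, from -1 (shut) to 1 (fully open), so that 0 is half open, set as the call begins (left out, the last holds). The fingers move at their own pace and stop on an object; "force" is the grip in N (left out, the last holds). Time passes only in rows, so rows that repeat a pose let the fingers close. It gives the time, the measured TCP pose, the force and the opening at its end, in the units of the state.
- sense(): the state, without advancing time (a new reading comes with each control period).
- read_camera(name): name is "scene" or "top" or "wrist"; returns the picture (384x512x3 uint8, red, green, blue); there is no depth.
- calibration(name): a dict with "fx", "fy", "cx", "cy" (pixels), "xyz" and "attitude" of the camera in the world. Camera axes: x right, y down, z forward; pixel columns grow to the right and rows downward; lengths in m; the calibration is good to about 2 mm. A picture is of the moment at which its call begins: read the wrist's pose just before it. calibration takes no time and is no camera call; for the wrist camera it gives the pose at the moment of the call.
- sign_off(): hands the job in, once; it reports no verdict.
The state is a dict: "time": time; "q": joint angles; "qvel": joint speeds; "effort": joint torques, N m; "ee_pos": TCP position; "orientation": TCP orientation; "force": force on the tool from outside, world axes, zero at the start; "ft_torque": the same for the moment, N m; "grip_width": finger opening in m.
Only numpy, scipy, OpenCV 4.12 (cv2) and the standard library are available. Lean on these libraries where they do the work, as an engineer would, in place of code of your own. Each camera call takes 0.05 s, during which the arm holds its last target. There are 200 camera calls.

## Working session

There is one attempt and no reset: what is moved stays moved. The work goes in short steps, Python scripts to look and compute and a tool call to move; the robot and the scene stay as the last step left them, time stands still between calls to the robot, and variables do not carry over. Pictures are saved under pics/ and viewed, about 8 in all and at most 12, crops included, and the job is handed in when it is done.

Besides the shell and the picture viewer there is one more tool, called after "Request:" by a JSON object that holds its "name" and its "arguments". play_rows: Moves the arm, as the interface text tells. Scaled input: -1 to 1 covers 0.1 m each way for a shift and 0.5 rad each way for a turn. Its arguments: {"type":"object","properties":{"targets":{"type":"array","items":{"type":"object","properties":{"x":{"type":"number"},"y":{"type":"number"},"z":{"type":"number"},"wx":{"type":"number"},"wy":{"type":"number"},"wz":{"type":"number"}}}},"claw":{"type":"number"},"force":{"type":"number"}},"required":["targets"]}

```bash
mkdir -p pics; ls; python3 - <<'E'
from workcell import *
import cv2,numpy as np
s=sense();print(s)
for n in("scene","top","wrist"):
    c=calibration(n);print(n,c)
a=read_camera("scene");b=read_camera("top")
cv2.imwrite("pics/scene0.png",a[:,:,::-1]);cv2.imwrite("pics/top0.png",b[:,:,::-1])
cv2.imwrite("pics/top0b.png",cv2.resize(b[:,:,::-1],(800,600),interpolation=cv2.INTER_CUBIC))
E
```

```text
pics
{'time': 0.0, 'q': array([-1.33955060e+00,  2.07397325e-01,  1.54288044e+00, -7.51690851e-06,
        1.39350427e+00, -1.50493317e-01]), 'qvel': array([ 0.00029104,  0.00056134,  0.0007018 , -0.00079955, -0.00037372,
       -0.00102873]), 'effort': array([-1.21797424e-03, -3.70878410e+01, -2.81418228e+01,  6.96531124e-02,
        3.61829333e-02, -1.64272710e-04]), 'ee_pos': array([ 0.21406802, -0.53305791,  0.30153832]), 'orientation': array([ 2.01323963,  0.39126451, -2.01343601]), 'force': array([-0.53605389,  0.36746708,  0.34630075]), 'ft_torque': array([-0.02680766, -0.00844341,  0.04122661]), 'grip_width': 0.09394662247336967}
scene {'fx': 367.8425867240248, 'fy': 367.8425867240248, 'cx': 254.01746947087108, 'cy': 191.19926254946225, 'xyz': array([1.22471603, 0.01695269, 1.26601793]), 'attitude': array([-1.92556782, -1.91073832,  0.54514506])}
top {'fx': 409.3900966633718, 'fy': 409.3900966633718, 'cx': 252.35195849766515, 'cy': 190.5757143267179, 'xyz': array([0.40012516, 0.0066688 , 1.29738565]), 'attitude': array([-2.17202862,  2.21238375, -0.09953196])}
wrist {'fx': 322.0487127912685, 'fy': 322.0487127912685, 'cx': 250.6192538882205, 'cy': 188.91511182658525, 'xyz': array([ 0.28568707, -0.5027843 ,  0.38377974]), 'attitude': array([ 2.4122527 , -1.63007544, -0.22275092])}
```

View pics/top0b.png

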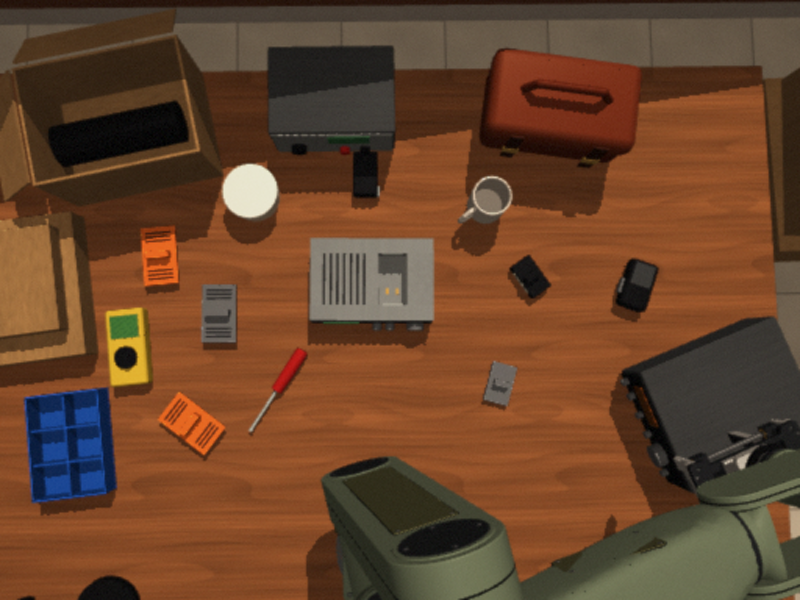

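View pics/scene0.png

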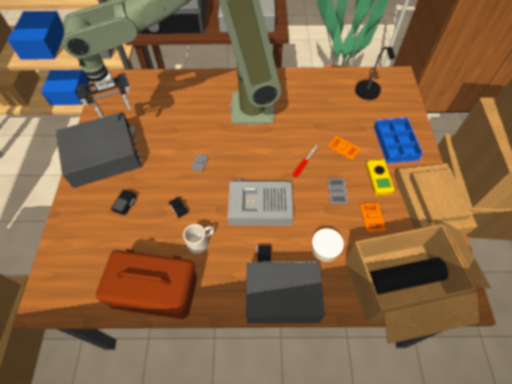

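Top view (800x600 pixels):
- The radio is at (372,282) with its bay at (392,280). Its panel faces the image bottom, which is world -x.
- For the pack, there are three black candidates: the block with a rib at (529,277), the adapter at (366,173) and the mike at (637,285). I choose (529,277).
- For the cover, there are the grey one at (219,314), the small grey one at (500,384) and orange ones at (159,257) and (192,424). I choose (219,314).

I'll check the choices in one crop.

```bash
cat > h.py <<'E'
from workcell import *
import cv2,numpy as np
from scipy.spatial.transform import Rotation as R
def ray(c,u,v):
    return R.from_rotvec(c["attitude"]).apply([(u-c["cx"])/c["fx"],(v-c["cy"])/c["fy"],1.])
def p2w(c,u,v,z):
    d=ray(c,u,v);o=np.array(c["xyz"]);return o+d*(z-o[2])/d[2]
def w2p(c,p):
    q=R.from_rotvec(c["attitude"]).inv().apply(np.atleast_2d(p)-c["xyz"])
    return np.c_[c["cx"]+c["fx"]*q[:,0]/q[:,2],c["cy"]+c["fy"]*q[:,1]/q[:,2]]
def grab(n,f=None):
    c=calibration(n);im=read_camera(n)[:,:,::-1].copy()
    if f: cv2.imwrite(f,im)
    return c,im
E
python3 - <<'E'
from h import *
im=cv2.imread("pics/top0.png")
def crop(u,v,h=32):
    u,v=int(u/1.5625),int(v/1.5625);print(u-h,v-h)
    return cv2.resize(im[v-h:v+h,u-h:u+h],(384,288) if 0 else (300,300),interpolation=cv2.INTER_CUBIC)
a=[crop(529,277),crop(366,173),crop(637,285),crop(219,314),crop(500,384),crop(385,280,44)]
cv2.imwrite("pics/crops.png",cv2.resize(np.vstack([np.hstack(a[:3]),np.hstack(a[3:])]),(800,533)))
E
```

```text
306 145
202 78
375 150
108 168
288 213
202 135
```

View pics/crops.png

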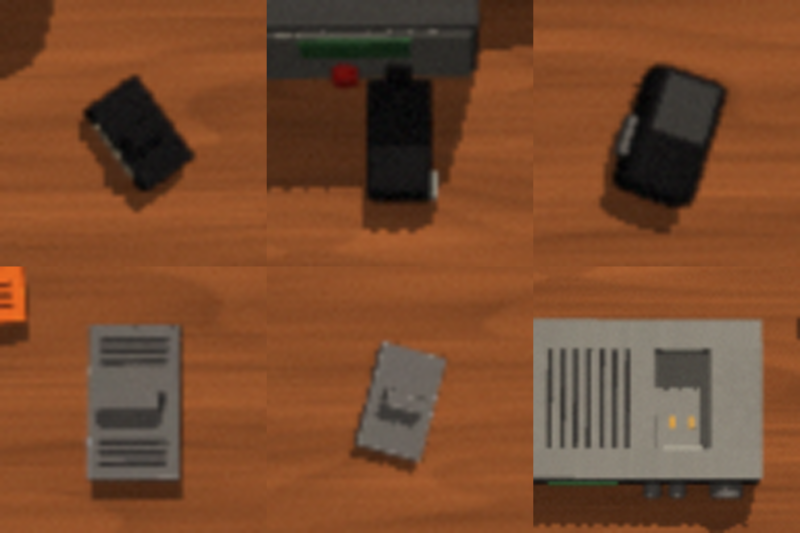

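The crops confirm the choices: the top-left one is a black block with a rib and paper labels (the pack), and the bottom-left one is the big grey cover with slots and a rib. Next I'll compute positions.

```bash
python3 - <<'E'
from h import *
c=calibration("top")
def show(n,pts,z):
    w=np.array([p2w(c,u,v,z) for u,v in pts])[:,:2]
    e=[np.linalg.norm(w[i]-w[(i+1)%4])*1000 for i in range(4)]
    d=w[1]-w[0];print(n,w.mean(0).round(4),np.round(e),'edge01 ang',np.degrees(np.arctan2(d[1],d[0])).round(1))
k=4.167
show('pack',[(306+x/k,145+y/k) for x,y in[(83,113),(135,75),(193,155),(145,190)]],.024)
show('cover',[(108+x/k,168+(y-266.7)/k) for x,y in[(90,480),(90,325),(181,325),(181,480)]],.021)
k=3.03
show('bay',[(202+(x-533)/k,135+(y-266.7)/k) for x,y in[(655,448),(655,349),(710,349),(710,448)]],.06)
k=1.5625
show('radio',[(x/k,y/k) for x,y in[(310,321),(310,238),(434,239),(434,320)]],.06)
s=sense();T=R.from_rotvec(s["orientation"]);print("tool axes (cols)\n",T.as_matrix().round(3))
cw=calibration("wrist");W=R.from_rotvec(cw["attitude"])
print("cam in tool",T.inv().apply(cw["xyz"]-s["ee_pos"]).round(4),"\n",(T.inv()*W).as_matrix().round(3))
E
```

```text
pack [ 0.5315 -0.2902] [49. 74. 45. 74.] edge01 ang -55.0
cover [0.469  0.3316] [116.  68. 116.  67.] edge01 ang 0.2
bay [ 0.5279 -0.0133] [100.  55. 100.  55.] edge01 ang -1.0
radio [0.5277 0.0268] [162. 242. 158. 240.] edge01 ang -0.5
tool axes (cols)
 [[-0.001  0.373 -0.928]
 [ 0.002 -0.928 -0.373]
 [-1.    -0.002 -0.   ]]
cam in tool [-0.0823 -0.0016 -0.0777] 
 [[-0.001 -0.266  0.964]
 [ 1.     0.     0.001]
 [-0.     0.964  0.266]]
```

```bash
cat >> h.py <<'E'
def plan(p,th=None,n=None,dp=2):
    """print tool-axis shifts for n calls to go to TCP p (world), jaw angle th (deg)"""
    s=sense();M=R.from_rotvec(s["orientation"]).as_matrix();x0=np.array(s["ee_pos"])
    t0=np.degrees(np.arctan2(M[1,1],M[0,1]));th=t0 if th is None else th
    dth=(th-t0+180)%360-180;d=np.array(p)-x0
    n=n or int(np.ceil(max(abs(dth)/28,np.linalg.norm(d)/.099)))
    print("t %.2f at"%s["time"],x0.round(4),"th %.2f"%t0,"F",s["force"].round(1),"w %.4f"%s["grip_width"],"xtool",M[:,0].round(4))
    for i in range(n):
        a=np.radians(t0+dth*i/n);B=np.array([[0,0,-1],[np.cos(a),np.sin(a),0],[np.sin(a),-np.cos(a),0]])
        print(i,"xyz",(B@(d/n)*10).round(dp),"wx",round(-np.radians(dth/n)/.5,dp))
E
python3 - <<'E'
from h import *
plan([.5315,-.2902,.27],35)
E
```

```text
t 0.10 at [ 0.2141 -0.5331  0.3016] th -68.13 F [-0.3  0.4 -0.4] w 0.0940 xtool [-5.e-04  2.e-03 -1.e+00]
0 xyz [ 0.06 -0.21 -0.77] wx -0.72
1 xyz [ 0.06  0.07 -0.8 ] wx -0.72
2 xyz [ 0.06  0.35 -0.72] wx -0.72
3 xyz [ 0.06  0.58 -0.55] wx -0.72
4 xyz [ 0.06  0.74 -0.31] wx -0.72
```

Request:
{"name": "play_rows", "arguments": {"targets": [{"x":0.03,"y":-0.1,"z":-0.38,"wx":-0.36},{"x":0.06,"y":-0.21,"z":-0.77,"wx":-0.72}]}}

```text
schema error: expected keys x, y, z, wx, wy, wz
```

Request:
{"name": "play_rows", "arguments": {"targets": [{"x":0.03,"y":0.04,"z":-0.4,"wx":-0.36},{"x":0.06,"y":0.07,"z":-0.8,"wx":-0.72}]}}

```text
schema error: expected keys x, y, z, wx, wy, wz
```

Request:
{"name": "play_rows", "arguments": {"targets": [{"x":0.03,"y":0.17,"z":-0.36,"wx":-0.36},{"x":0.06,"y":0.35,"z":-0.72,"wx":-0.72}]}}

```text
schema error: expected keys x, y, z, wx, wy, wz
```

Request:
{"name": "play_rows", "arguments": {"targets": [{"x":0.03,"y":0.29,"z":-0.28,"wx":-0.36},{"x":0.06,"y":0.58,"z":-0.55,"wx":-0.72}]}}

```text
schema error: expected keys x, y, z, wx, wy, wz
```

Request:
{"name": "play_rows", "arguments": {"targets": [{"x":0.03,"y":0.37,"z":-0.15,"wx":-0.36},{"x":0.06,"y":0.74,"z":-0.31,"wx":-0.72},{"x":0.06,"y":0.74,"z":-0.31,"wx":-0.72},{"x":0.06,"y":0.74,"z":-0.31,"wx":-0.72}]}}

```text
schema error: expected keys x, y, z, wx, wy, wz
```

```bash
python3 - <<'E'
from h import *
plan([.5315,-.2902,.27],35)
c,im=grab("wrist","pics/w1.png")
np.save("c1.npy",c,allow_pickle=True)
print(w2p(c,[.5315,-.2902,.024]))
cv2.imwrite("pics/w1b.png",cv2.convertScaleAbs(im,alpha=1.6,beta=15))
E
```

```text
t 0.10 at [ 0.2141 -0.5331  0.3016] th -68.13 F [-0.3  0.4 -0.4] w 0.0940 xtool [-5.e-04  2.e-03 -1.e+00]
0 xyz [ 0.06 -0.21 -0.77] wx -0.72
1 xyz [ 0.06  0.07 -0.8 ] wx -0.72
2 xyz [ 0.06  0.35 -0.72] wx -0.72
3 xyz [ 0.06  0.58 -0.55] wx -0.72
4 xyz [ 0.06  0.74 -0.31] wx -0.72
[[ 123.07815035 -286.77624917]]
```

View pics/w1b.png

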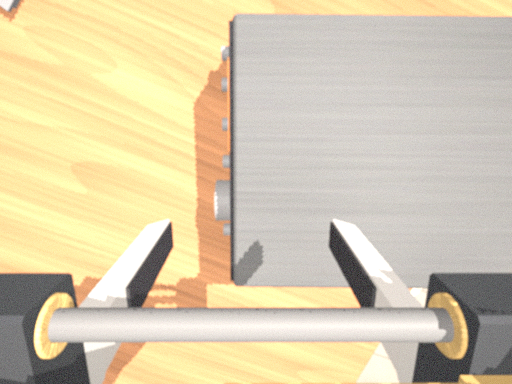

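All six keys are required, so nothing moved. The wrist picture shows only the fingers above the grey case. I'll repeat the moves with full rows.

Request:
{"name": "play_rows", "arguments": {"targets": [{"x":0,"y":-0.1,"z":-0.38,"wx":-0.36,"wy":0,"wz":0},{"x":0,"y":-0.21,"z":-0.77,"wx":-0.72,"wy":0,"wz":0}]}}

```text
time: 0.4
ee_pos: [0.2781, -0.4849, 0.3021]
orientation: [1.786, 0.7, -1.786]
force: [1.1, 0.2, 0.8]
grip_width: 0.0938
```

Request:
{"name": "play_rows", "arguments": {"targets": [{"x":0.03,"y":0.04,"z":-0.4,"wx":-0.36,"wy":0,"wz":0},{"x":0.06,"y":0.07,"z":-0.8,"wx":-0.72,"wy":0,"wz":0}]}}

```text
time: 0.65
ee_pos: [0.3424, -0.4356, 0.2963]
orientation: [1.542, 0.954, -1.542]
force: [-0.2, 0.1, 0.6]
grip_width: 0.0941
```

Request:
{"name": "play_rows", "arguments": {"targets": [{"x":0.03,"y":0.17,"z":-0.36,"wx":-0.36,"wy":0,"wz":0},{"x":0.06,"y":0.35,"z":-0.72,"wx":-0.72,"wy":0,"wz":0}]}}

```text
time: 0.9
ee_pos: [0.4061, -0.3871, 0.2902]
orientation: [1.285, 1.159, -1.285]
force: [-0.1, 0.4, -0.8]
grip_width: 0.094
```

Request:
{"name": "play_rows", "arguments": {"targets": [{"x":0.03,"y":0.29,"z":-0.28,"wx":-0.36,"wy":0,"wz":0},{"x":0.06,"y":0.58,"z":-0.55,"wx":-0.72,"wy":0,"wz":0}]}}

```text
time: 1.15
ee_pos: [0.4698, -0.3387, 0.2842]
orientation: [1.018, 1.321, -1.018]
force: [-1.3, -1.2, 0.3]
grip_width: 0.0938
```

Request:
{"name": "play_rows", "arguments": {"targets": [{"x":0.06,"y":0.37,"z":-0.15,"wx":-0.36,"wy":0,"wz":0},{"x":0.12,"y":0.74,"z":-0.31,"wx":-0.72,"wy":0,"wz":0},{"x":0.12,"y":0.74,"z":-0.31,"wx":-0.72,"wy":0,"wz":0},{"x":0.12,"y":0.74,"z":-0.31,"wx":-0.72,"wy":0,"wz":0}]}}

```text
time: 1.65
ee_pos: [0.5325, -0.2915, 0.2723]
orientation: [0.749, 1.439, -0.75]
force: [-0.8, 0.2, 0.1]
grip_width: 0.0943
```

```bash
python3 - <<'E'
from h import *
plan([.5315,-.2902,.27],35)
c,im=grab("wrist","pics/w2.png")
np.save("c2.npy",c,allow_pickle=True)
print(w2p(c,[.5315,-.2902,.024]))
cv2.imwrite("pics/w2b.png",cv2.convertScaleAbs(im,alpha=1.6,beta=15))
E
```

```text
t 1.65 at [ 0.5325 -0.2915  0.2723] th 34.94 F [-0.8  0.2  0.1] w 0.0943 xtool [-1.1e-03 -1.0e-04 -1.0e+00]
0 xyz [ 0.02 -0.   -0.02] wx -0.0
[[250.14028462 175.95915434]]
```

View pics/w2b.png

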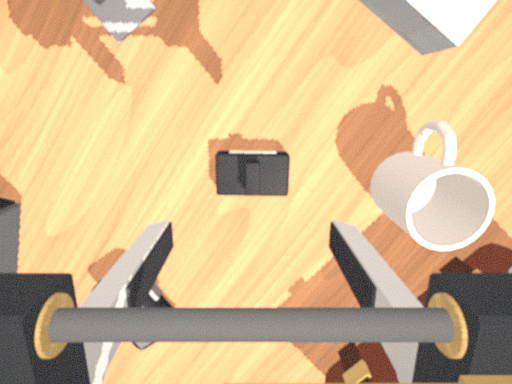

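The pack sits at (253,174), close to the predicted (250,176), with its label on the upper side. I'll measure its edges with subpixel precision.

```bash
python3 - <<'E'
from h import *
c=np.load("c2.npy",allow_pickle=True).item()
g=cv2.cvtColor(cv2.imread("pics/w2.png"),cv2.COLOR_BGR2GRAY)
m=((g<35)*255).astype(np.uint8)
for r in (160,166,172,178,184,190): print(r,g[r,210:222],g[r,282:294])
for x in (225,232,275,282): print(x,g[145:160,x],g[188:200,x])
E
```

```text
160 [101  99  92  99  92  73  47  31  50  40  50  49] [ 53  54  55  54  55  46  62  92 135 150 150 150]
166 [93 97 98 91 92 71 48 42 46 48 54 48] [ 60  50  57  57  55  50  61 109 141 154 150 151]
172 [ 94  94  95 100  94  75  52  41  49  45  54  49] [ 58  57  51  59  54  53  80 120 144 153 145 151]
178 [119 102 101  94  95  84  60  41  49  49  50  50] [ 58  61  55  56  51  54  92 135 150 148 148 149]
184 [149 146 137 138 125 105  71  42  48  46  47  47] [ 58  51  59  59  53  57 100 137 146 149 147 148]
190 [141 135 140 145 146 133 101  47  48  41  46  47] [ 59  59  60  60  57  61 105 138 146 146 145 146]
225 [99 95 94 95 90 70 47 21 33 39 44 39 49 49 51] [ 53  49  47  45  45  46  69 112 140 156 156 155]
232 [ 99  95  98  96 105 124 143 132  98  56  39  49  49  49  46] [ 53  43  54  53  45  45  72 118 142 154 156 154]
275 [101  96  95  92  97 111 131 146 122  71  35  49  54  56  56] [ 63  64  57  61  54  58  57  84 129 146 153 151]
282 [121 102 100  99  95  90  72  42  26  26  40  48  49  54  52] [ 62  59  59  62  58  60  57  89 127 147 151 148]
```

```bash
python3 - <<'E'
from h import *
c=np.load("c2.npy",allow_pickle=True).item()
L,Rr,N,F=[p2w(c,*q,.024) for q in[(215.9,175),(288.6,175),(253,153.9),(253,195)]]
print(np.linalg.norm(L-Rr),np.linalg.norm(N-F))
a=(Rr-L)/np.linalg.norm(Rr-L);b=(F-N)/np.linalg.norm(F-N)
ctr=N+b*np.linalg.norm(F-N)/2; ctr=ctr+a*(((L+Rr)/2-ctr)@a); print(ctr)
t=ctr.copy();t[2]=.018+.024+.002+.078-.010;print(t)
plan([ctr[0],ctr[1],.112],34.4)
E
```

```text
0.07654675736600715 0.044356873723868824
[ 0.5326124  -0.28790816  0.024     ]
[ 0.5326124  -0.28790816  0.112     ]
t 1.70 at [ 0.5323 -0.292   0.2726] th 34.90 F [ 0.1 -0.4  0.2] w 0.0938 xtool [-7.e-04 -2.e-04 -1.e+00]
0 xyz [ 0.8   0.01 -0.02] wx 0.01
1 xyz [ 0.8   0.01 -0.02] wx 0.01
```

Request:
{"name": "play_rows", "arguments": {"targets": [{"x":0.4,"y":0.01,"z":-0.03,"wx":0.02,"wy":0,"wz":0},{"x":0.8,"y":0.02,"z":-0.03,"wx":0.02,"wy":0,"wz":0},{"x":1.0,"y":0.02,"z":-0.03,"wx":0.02,"wy":0,"wz":0}], "claw": 0.25}}

```text
time: 2.08
ee_pos: [0.531, -0.2881, 0.1705]
orientation: [0.759, 1.438, -0.758]
force: [0.8, 0.7, -0.2]
grip_width: 0.0672
```

Request:
{"name": "play_rows", "arguments": {"targets": [{"x":0.2,"y":0,"z":0,"wx":0,"wy":0,"wz":0},{"x":0.38,"y":0,"z":0,"wx":0,"wy":0,"wz":0},{"x":0.38,"y":0,"z":0,"wx":0,"wy":0,"wz":0}]}}

```text
time: 2.45
ee_pos: [0.5321, -0.2874, 0.1333]
orientation: [0.757, 1.438, -0.756]
force: [0.0, 0.7, -0.4]
grip_width: 0.0589
```

```bash
python3 - <<'E'
from h import *
plan([.532,-.289,.124],34.4)
c,im=grab("wrist","pics/w3.png")
np.save("c3.npy",c,allow_pickle=True)
print(w2p(c,[.532,-.289,.042]))
cv2.imwrite("pics/w3b.png",cv2.convertScaleAbs(im,alpha=2,beta=15))
E
```

```text
t 2.45 at [ 0.5321 -0.2874  0.1333] th 34.42 F [ 0.   0.7 -0.4] w 0.0589 xtool [-0.0022  0.0016 -1.    ]
0 xyz [ 0.09 -0.01  0.01] wx 0.0
[[248.25872667 242.44804345]]
```

View pics/w3b.png

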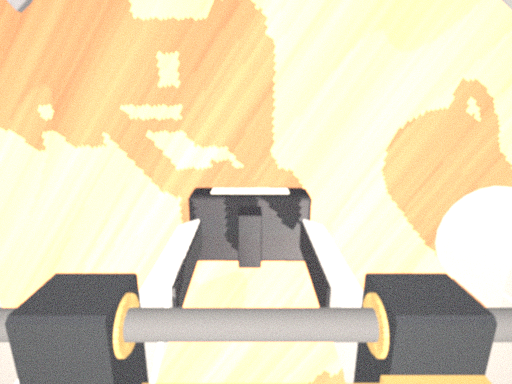

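The rib is at (250,240), centred between the fingers, against a prediction of (248,242). I'll go down 9 mm, close and lift.

Request:
{"name": "play_rows", "arguments": {"targets": [{"x":0.09,"y":0,"z":0.01,"wx":0,"wy":0,"wz":0},{"x":0.09,"y":0,"z":0.01,"wx":0,"wy":0,"wz":0}]}}

```text
time: 2.75
ee_pos: [0.5334, -0.2885, 0.1255]
orientation: [0.756, 1.435, -0.756]
force: [-0.6, 0.7, 0.0]
grip_width: 0.0588
```

Request:
{"name": "play_rows", "arguments": {"targets": [{"x":0,"y":0,"z":0,"wx":0,"wy":0,"wz":0},{"x":0,"y":0,"z":0,"wx":0,"wy":0,"wz":0},{"x":0,"y":0,"z":0,"wx":0,"wy":0,"wz":0},{"x":0,"y":0,"z":0,"wx":0,"wy":0,"wz":0},{"x":0,"y":0,"z":0,"wx":0,"wy":0,"wz":0}], "claw": -1, "force": 30}}

```text
time: 3.38
ee_pos: [0.5333, -0.2887, 0.1257]
orientation: [0.756, 1.435, -0.756]
force: [0.3, -0.6, 0.1]
grip_width: 0.0138
```

Request:
{"name": "play_rows", "arguments": {"targets": [{"x":-0.2,"y":0,"z":0,"wx":0,"wy":0,"wz":0},{"x":-0.6,"y":0,"z":0,"wx":0,"wy":0,"wz":0},{"x":-1,"y":0,"z":0,"wx":0,"wy":0,"wz":0},{"x":-1,"y":0,"z":0,"wx":0,"wy":0,"wz":0}]}}

```text
time: 3.88
ee_pos: [0.5357, -0.2901, 0.2309]
orientation: [0.754, 1.425, -0.756]
force: [1.1, 0.2, -2.9]
grip_width: 0.0139
```

```bash
python3 - <<'E'
from h import *
plan([.528,-.0133,.29],-0.7)
g=cv2.cvtColor(cv2.imread("pics/top0.png"),cv2.COLOR_BGR2GRAY)
# radio outline by threshold in its ROI, subpixel: line fits of the 4 edges via gradient peak
c=calibration("top")
def peak(a,sign):
    d=np.diff(a.astype(float))*sign;i=int(d.argmax());w=np.clip(d[max(i-2,0):i+3],0,None);return max(i-2,0)+.5+(w*np.arange(len(w))).sum()/w.sum()
def edge(rng,lo,hi,axis,sign):
    P=[]
    for r in rng:
        a=g[r,lo:hi] if axis==0 else g[lo:hi,r]
        p=lo+peak(a,sign);P.append((p,r) if axis==0 else (r,p))
    W=np.array([p2w(c,u,v,.06)[:2] for u,v in P]);return W
L=edge(range(160,198),190,206,0,1);Rt=edge(range(160,198),270,286,0,-1);T=edge(range(205,272),145,160,1,1)
B=edge(range(205,272),198,212,1,-1)
for n,E,k in(("left y",L,1),("right y",Rt,1),("top x",T,0),("bot x",B,0)):
    f=np.polyfit(E[:,1-k],E[:,k],1);print(n,np.median(E[:,k]).round(4),"slope deg",np.degrees(f[0]).round(2), "resid",np.std(E[:,k]-np.polyval(f,E[:,1-k])).round(4))
E
```

```text
t 3.88 at [ 0.5357 -0.2901  0.2309] th 34.44 F [ 1.1  0.2 -2.9] w 0.0139 xtool [ 0.0083 -0.006  -0.9999]
0 xyz [-0.2   0.5  -0.78] wx 0.41
1 xyz [-0.2   0.33 -0.86] wx 0.41
2 xyz [-0.2   0.15 -0.91] wx 0.41
left y 0.1479 slope deg -1.3 resid 0.0005
right y -0.0917 slope deg -1.26 resid 0.0003
top x 0.6091 slope deg 1.47 resid 0.0004
bot x 0.449 slope deg 1.19 resid 0.0002
```

Request:
{"name": "play_rows", "arguments": {"targets": [{"x":-0.1,"y":0.25,"z":-0.39,"wx":0.21,"wy":0,"wz":0},{"x":-0.2,"y":0.5,"z":-0.78,"wx":0.42,"wy":0,"wz":0}]}}

```text
time: 4.12
ee_pos: [0.5294, -0.1948, 0.2439]
orientation: [0.921, 1.371, -0.921]
force: [-0.5, 0.4, -1.6]
grip_width: 0.0137
```

Request:
{"name": "play_rows", "arguments": {"targets": [{"x":-0.1,"y":0.17,"z":-0.43,"wx":0.21,"wy":0,"wz":0},{"x":-0.2,"y":0.33,"z":-0.86,"wx":0.42,"wy":0,"wz":0}]}}

```text
time: 4.38
ee_pos: [0.5271, -0.1021, 0.264]
orientation: [1.077, 1.291, -1.079]
force: [0.8, 0.3, -3.6]
grip_width: 0.0138
```

Request:
{"name": "play_rows", "arguments": {"targets": [{"x":-0.1,"y":0.07,"z":-0.45,"wx":0.21,"wy":0,"wz":0},{"x":-0.2,"y":0.15,"z":-0.91,"wx":0.42,"wy":0,"wz":0},{"x":-0.2,"y":0.15,"z":-0.91,"wx":0.42,"wy":0,"wz":0},{"x":-0.2,"y":0.15,"z":-0.91,"wx":0.42,"wy":0,"wz":0}]}}

```text
time: 4.88
ee_pos: [0.526, -0.0118, 0.2843]
orientation: [1.228, 1.197, -1.232]
force: [0.3, 0.1, -2.4]
grip_width: 0.0138
```

```bash
python3 - <<'E'
from h import *
plan([.5281,-.0119,.22],-1.3)
c,im=grab("wrist","pics/w4.png")
np.save("c4.npy",c,allow_pickle=True)
Rz=R.from_euler("z",-1.3,degrees=True)
P=Rz.apply([[x,y,0] for x in(-.051,.051) for y in(-.028,.028)])+[.5281,-.0119,.06]
print(w2p(c,P).round(1))
cv2.imwrite("pics/w4b.png",cv2.convertScaleAbs(im,alpha=1.3,beta=10))
E
```

```text
t 4.88 at [ 0.526  -0.0118  0.2843] th -1.59 F [ 0.3  0.1 -2.4] w 0.0138 xtool [-2.4e-03 -3.0e-04 -1.0e+00]
0 xyz [0.64 0.02 0.  ] wx -0.01
[[203.  210.4]
 [200.4 155.2]
 [304.3 209.9]
 [306.7 154.7]]
```

View pics/w4b.png

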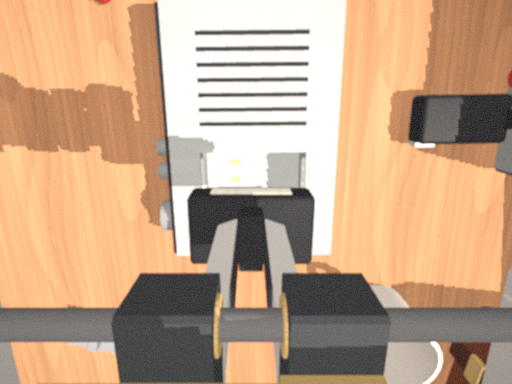

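The pack is held level. The bay mouth is visible behind it, at columns 207–304 with its near edge at row 154, where predicted. I'll check the radio edges from this view too.

```bash
python3 - <<'E'
from h import *
c=np.load("c4.npy",allow_pickle=True).item()
g=cv2.GaussianBlur(cv2.cvtColor(cv2.imread("pics/w4.png"),cv2.COLOR_BGR2GRAY),(3,3),0).astype(float)
def pk(a,s):
    d=np.clip(np.diff(a)*s,0,None);i=int(d.argmax());j=np.arange(max(i-2,0),min(i+3,len(d)));return .5+(d[j]*j).sum()/d[j].sum()
A=np.array([p2w(c,155+pk(g[r,155:190],1),r,.06) for r in range(20,130)])
B=np.array([p2w(c,325+pk(g[r,325:352],-1),r,.06) for r in range(20,240)])
for n,E in(("left",A),("right",B)):
    ok=abs(E[:,0]-np.median(E[:,0]))<.006;E=E[ok];f=np.polyfit(E[:,1],E[:,0],1);print(n,ok.sum(),"x at y=-.012:",np.polyval(f,-.012).round(4),"yaw",-np.degrees(f[0]).round(2))
Y=np.array([p2w(c,u,145+pk(g[145:165,u],s),.06) for s in(-1,) for u in range(270,300)])
print("bay near edge y",np.median(Y[:,1]).round(4))
E
```

```text
left 110 x at y=-.012: 0.447 yaw -1.08
right 220 x at y=-.012: 0.6078 yaw -1.07
bay near edge y 0.0181
```

Request:
{"name": "play_rows", "arguments": {"targets": [{"x":0.4,"y":0.02,"z":-0.01,"wx":-0.01,"wy":0,"wz":0},{"x":0.8,"y":0.02,"z":-0.01,"wx":-0.01,"wy":0,"wz":0},{"x":0.85,"y":0.02,"z":-0.01,"wx":-0.01,"wy":0,"wz":0},{"x":0.85,"y":0.02,"z":-0.01,"wx":-0.01,"wy":0,"wz":0}]}}

```text
time: 5.42
ee_pos: [0.5289, -0.0116, 0.2008]
orientation: [1.228, 1.197, -1.228]
force: [0.7, 0.1, -2.6]
grip_width: 0.0137
```

```bash
python3 - <<'E'
from h import *
plan([.5277,-.0109,.145],-1.2)
E
```

```text
t 5.42 at [ 0.5289 -0.0116  0.2008] th -1.45 F [ 0.7  0.1 -2.6] w 0.0137 xtool [-3.e-04 -0.e+00 -1.e+00]
0 xyz [ 0.56 -0.01 -0.01] wx -0.01
```

Request:
{"name": "play_rows", "arguments": {"targets": [{"x":0.1,"y":-0.01,"z":0,"wx":-0.01,"wy":0,"wz":0},{"x":0.25,"y":-0.01,"z":0,"wx":-0.01,"wy":0,"wz":0},{"x":0.4,"y":-0.01,"z":0,"wx":-0.01,"wy":0,"wz":0},{"x":0.54,"y":-0.01,"z":0,"wx":-0.01,"wy":0,"wz":0},{"x":0.54,"y":-0.01,"z":0,"wx":-0.01,"wy":0,"wz":0}]}}

```text
time: 6.05
ee_pos: [0.5264, -0.0104, 0.1447]
orientation: [1.222, 1.204, -1.226]
force: [-0.1, -0.3, -1.4]
grip_width: 0.0134
```

Request:
{"name": "play_rows", "arguments": {"targets": [{"x":0.02,"y":0,"z":0,"wx":0,"wy":0,"wz":0},{"x":0.04,"y":0,"z":0,"wx":0,"wy":0,"wz":0},{"x":0.04,"y":0,"z":0,"wx":0,"wy":0,"wz":0}]}}

```text
time: 6.42
ee_pos: [0.5279, -0.0107, 0.1429]
orientation: [1.223, 1.2, -1.223]
force: [-0.3, -0.4, -2.2]
grip_width: 0.0138
```

Request:
{"name": "play_rows", "arguments": {"targets": [{"x":0.02,"y":0,"z":0,"wx":0,"wy":0,"wz":0},{"x":0.02,"y":0,"z":0,"wx":0,"wy":0,"wz":0}]}}

```text
time: 6.68
ee_pos: [0.5276, -0.0107, 0.1406]
orientation: [1.223, 1.2, -1.223]
force: [0.7, 0.7, -2.7]
grip_width: 0.0135
```

Request:
{"name": "play_rows", "arguments": {"targets": [{"x":0.02,"y":0,"z":0,"wx":0,"wy":0,"wz":0},{"x":0.02,"y":0,"z":0,"wx":0,"wy":0,"wz":0}]}}

```text
time: 6.92
ee_pos: [0.5276, -0.0107, 0.1385]
orientation: [1.223, 1.2, -1.223]
force: [-0.1, 0.1, -2.7]
grip_width: 0.0136
```

```bash
python3 - <<'E'
from h import *
plan([.5277,-.0109,.1377],-1.2)
for _ in range(2):
    c,im=grab("wrist","pics/w5.png");s=sense();print(s["ee_pos"].round(4),s["force"].round(1))
E
```

```text
t 6.92 at [ 0.5276 -0.0107  0.1385] th -1.09 F [-0.1  0.1 -2.7] w 0.0136 xtool [-4.e-04  1.e-04 -1.e+00]
0 xyz [0.01 0.   0.  ] wx 0.0
[ 0.5276 -0.0107  0.1385] [-0.7  0.9 -1.7]
[ 0.5277 -0.0107  0.1386] [ 0.   0.3 -2.5]
```

Request:
{"name": "play_rows", "arguments": {"targets": [{"x":0.01,"y":0,"z":0,"wx":0,"wy":0,"wz":0},{"x":0.01,"y":0,"z":0,"wx":0,"wy":0,"wz":0},{"x":0.01,"y":0,"z":0,"wx":0,"wy":0,"wz":0}]}}

```text
time: 7.4
ee_pos: [0.5278, -0.0107, 0.1377]
orientation: [1.223, 1.2, -1.223]
force: [0.7, 0.5, -2.2]
grip_width: 0.0136
```

Request:
{"name": "play_rows", "arguments": {"targets": [{"x":0.01,"y":0,"z":0,"wx":0,"wy":0,"wz":0},{"x":0.01,"y":0,"z":0,"wx":0,"wy":0,"wz":0},{"x":0.01,"y":0,"z":0,"wx":0,"wy":0,"wz":0}]}}

```text
time: 7.78
ee_pos: [0.5279, -0.0107, 0.1377]
orientation: [1.223, 1.2, -1.223]
force: [-2.8, 1.1, 5.9]
grip_width: 0.014
```

Contact at the predicted height (6 N up at z = 0.1377). I'll release by opening to 30 mm, then rise and look.

Request:
{"name": "play_rows", "arguments": {"targets": [{"x":0,"y":0,"z":0,"wx":0,"wy":0,"wz":0},{"x":0,"y":0,"z":0,"wx":0,"wy":0,"wz":0},{"x":0,"y":0,"z":0,"wx":0,"wy":0,"wz":0}], "claw": -0.36}}

```text
time: 8.15
ee_pos: [0.5278, -0.0107, 0.1366]
orientation: [1.223, 1.2, -1.223]
force: [-0.4, 0.5, 0.1]
grip_width: 0.0299
```

Request:
{"name": "play_rows", "arguments": {"targets": [{"x":-0.2,"y":0,"z":0,"wx":0,"wy":0,"wz":0},{"x":-0.6,"y":0,"z":0,"wx":0,"wy":0,"wz":0},{"x":-1,"y":0,"z":0,"wx":0,"wy":0,"wz":0}]}}

```text
time: 8.52
ee_pos: [0.5274, -0.0107, 0.2372]
orientation: [1.223, 1.201, -1.224]
force: [0.1, -0.0, 0.4]
grip_width: 0.03
```

Request:
{"name": "play_rows", "arguments": {"targets": [{"x":-0.4,"y":0,"z":0,"wx":0,"wy":0,"wz":0},{"x":-0.6,"y":0,"z":0,"wx":0,"wy":0,"wz":0},{"x":-0.6,"y":0,"z":0,"wx":0,"wy":0,"wz":0},{"x":-0.6,"y":0,"z":0,"wx":0,"wy":0,"wz":0}]}}

```text
time: 9.02
ee_pos: [0.5271, -0.0106, 0.2953]
orientation: [1.222, 1.202, -1.225]
force: [0.1, 0.4, -0.7]
grip_width: 0.0299
```

```bash
python3 - <<'E'
from h import *
plan([.469,.3316,.28],0)
c,im=grab("wrist","pics/w6.png")
np.save("c6.npy",c,allow_pickle=True)
Rz=R.from_euler("z",-1.2,degrees=True)
P=Rz.apply([[x,y,0] for x in(-.051,.051) for y in(-.028,.028)])+[.5277,-.0109,.06]
print(w2p(c,P).round(1))
v=w2p(c,[.5277,-.0109,.05])[0].astype(int);print(v)
h=cv2.resize(im[max(0,v[1]-75):v[1]+75,v[0]-100:v[0]+100],(800,600),interpolation=cv2.INTER_CUBIC)
cv2.imwrite("pics/w6b.png",cv2.convertScaleAbs(h,alpha=1.4,beta=15))
E
```

```text
t 9.03 at [ 0.5271 -0.0106  0.2953] th -1.09 F [ 0.1  0.4 -0.7] w 0.0299 xtool [-2.1e-03  4.0e-04 -1.0e+00]
0 xyz [ 0.04 -0.16 -0.85] wx -0.01
1 xyz [ 0.04 -0.16 -0.85] wx -0.01
2 xyz [ 0.04 -0.15 -0.85] wx -0.01
3 xyz [ 0.04 -0.15 -0.85] wx -0.01
[[202.8 206.9]
 [200.7 153.4]
 [300.9 207.1]
 [303.4 153.6]]
[251 178]
```

View pics/w6b.png

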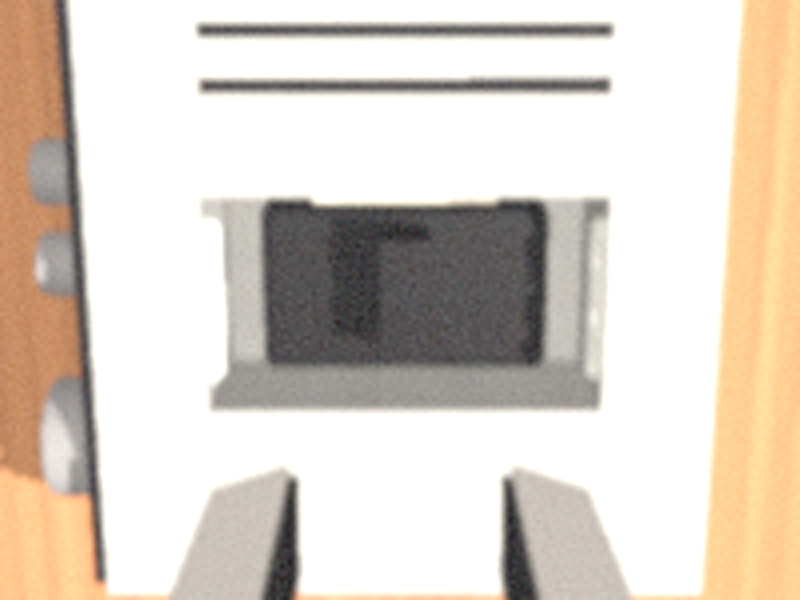

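The pack lies flat on the bay floor, inside the mouth (crop 265–545 × 205–362), with clearance all round. I'll refine the bay centre and correct the camera bias using the pack, whose x was set by the jaws.

```bash
python3 - <<'E'
from h import *
c=np.load("c6.npy",allow_pickle=True).item()
g=cv2.GaussianBlur(cv2.cvtColor(cv2.imread("pics/w6.png"),cv2.COLOR_BGR2GRAY),(3,3),0).astype(float)
def pk(a,s):
    d=np.clip(np.diff(a)*s,0,None);i=int(d.argmax());j=np.arange(max(i-2,0),min(i+3,len(d)));return .5+(d[j]*j).sum()/d[j].sum()
far=np.median([p2w(c,u,200+pk(g[200:212,u],1),.06)[1] for u in range(210,296)])
near=np.median([p2w(c,u,147+pk(g[147:160,u],-1),.06)[1] for u in range(232,273)])
print("bay y far/near",far.round(4),near.round(4))
# mouth corners far row 204 & near
for n,q in(("far",[(204,204.8),(300.75,204.8)]),("near",[(201.75,152.5),(303,152.5)])):
    w=np.array([p2w(c,*t,.06) for t in q]);print(n,w[:,:2].round(4).tolist(),w[:,0].mean().round(4))
l=np.median([p2w(c,212+pk(g[r,212:222],-1),r,.036)[0] for r in range(160,190)]);r_=np.median([p2w(c,282+pk(g[r,282:292],1),r,.036)[0] for r in range(160,190)])
fy=np.median([p2w(c,u,186+pk(g[186:199,u],1),.036)[1] for u in range(225,280)])
print("pack x",l.round(4),r_.round(4),(l+r_)/2,"pack far y",fy.round(4))
A=np.array([p2w(c,160+pk(g[r,160:182],1),r,.06) for r in range(105,230)]);B=np.array([p2w(c,322+pk(g[r,322:345],-1),r,.06) for r in range(105,230)])
for E in(A,B):
    f=np.polyfit(E[:,1],E[:,0],1);print("radio edge x",np.polyval(f,-.01).round(4),"yaw",-np.degrees(f[0]).round(2),np.std(E[:,0]-np.polyval(f,E[:,1])).round(4))
E
```

```text
bay y far/near -0.0367 0.0169
far [[0.4775, -0.0356], [0.5779, -0.0374]] 0.5277
near [[0.4784, 0.019], [0.5789, 0.0171]] 0.5286
pack x 0.4892 0.566 0.5275796350373693 pack far y -0.0319
radio edge x 0.4472 yaw -1.04 0.0001
radio edge x 0.6079 yaw -1.03 0.0001
```

Request:
{"name": "play_rows", "arguments": {"targets": [{"x":0.02,"y":-0.08,"z":-0.43,"wx":0,"wy":0,"wz":0},{"x":0.04,"y":-0.16,"z":-0.85,"wx":-0.01,"wy":0,"wz":0}], "claw": 0.25}}

```text
time: 9.32
ee_pos: [0.5125, 0.0752, 0.2907]
orientation: [1.219, 1.204, -1.223]
force: [-0.1, -0.7, -0.0]
grip_width: 0.0468
```

Request:
{"name": "play_rows", "arguments": {"targets": [{"x":0.02,"y":-0.08,"z":-0.43,"wx":0,"wy":0,"wz":0},{"x":0.04,"y":-0.16,"z":-0.85,"wx":-0.01,"wy":0,"wz":0}]}}

```text
time: 9.57
ee_pos: [0.4974, 0.1609, 0.2868]
orientation: [1.214, 1.207, -1.218]
force: [0.8, -0.6, 0.0]
grip_width: 0.0588
```

Request:
{"name": "play_rows", "arguments": {"targets": [{"x":0.02,"y":-0.08,"z":-0.43,"wx":0,"wy":0,"wz":0},{"x":0.04,"y":-0.15,"z":-0.85,"wx":-0.01,"wy":0,"wz":0}]}}

```text
time: 9.82
ee_pos: [0.4831, 0.2461, 0.2827]
orientation: [1.21, 1.209, -1.215]
force: [-0.6, -0.0, -0.3]
grip_width: 0.0589
```

Request:
{"name": "play_rows", "arguments": {"targets": [{"x":0.02,"y":-0.08,"z":-0.43,"wx":0,"wy":0,"wz":0},{"x":0.04,"y":-0.15,"z":-0.85,"wx":-0.01,"wy":0,"wz":0},{"x":0.04,"y":-0.15,"z":-0.85,"wx":-0.01,"wy":0,"wz":0},{"x":0.04,"y":-0.15,"z":-0.85,"wx":-0.01,"wy":0,"wz":0}]}}

```text
time: 10.32
ee_pos: [0.4692, 0.3294, 0.2792]
orientation: [1.206, 1.21, -1.211]
force: [0.7, -0.6, 0.4]
grip_width: 0.0591
```

```bash
python3 - <<'E'
from h import *
plan([.469,.3316,.28],0)
c,im=grab("wrist","pics/w7.png")
np.save("c7.npy",c,allow_pickle=True)
P=np.array([[x,y,.021] for x in(-.058,.058) for y in(-.034,.034)])+[.469,.3316,0]
print(w2p(c,P).round(1))
v=w2p(c,[.469,.3316,.021])[0].astype(int);o=[v[0]-100,max(0,v[1]-75)];print(o)
cv2.imwrite("pics/w7b.png",cv2.convertScaleAbs(cv2.resize(im[o[1]:o[1]+150,o[0]:o[0]+200],(800,600),interpolation=cv2.INTER_CUBIC),alpha=1.4,beta=10))
E
```

```text
t 10.32 at [0.4692 0.3294 0.2792] th 0.07 F [ 0.7 -0.6  0.4] w 0.0591 xtool [-0.0022 -0.0018 -1.    ]
0 xyz [-0.01 -0.   -0.02] wx 0.0
[[198.9 202.8]
 [196.2 141.4]
 [303.3 203. ]
 [306.2 141.6]]
[np.int64(151), np.int64(97)]
```

View pics/w7b.png

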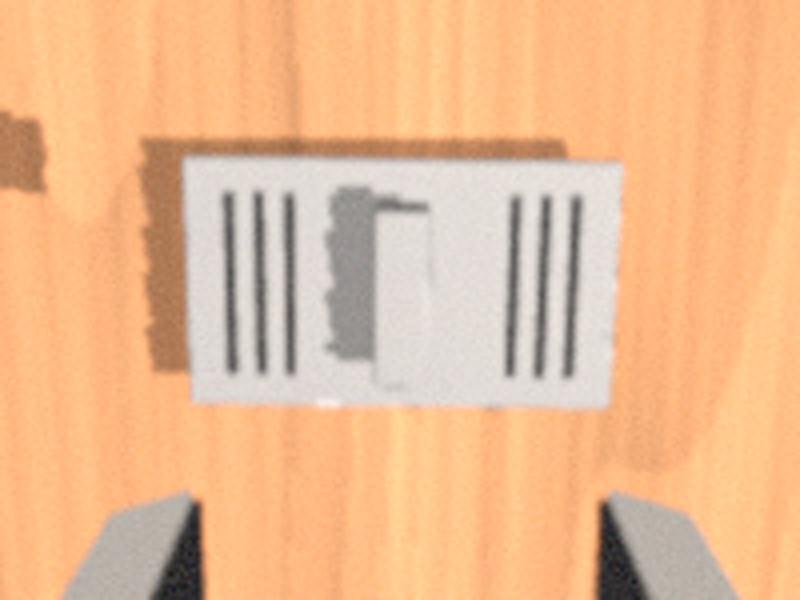

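The big grey cover is upright, with its rib in the centre (crop corners (183,157), (622,161), (608,407), (191,402)).

```bash
python3 - <<'E'
from h import *
c=np.load("c7.npy",allow_pickle=True).item()
w=np.array([p2w(c,151+(x+.5)/4-.5,97+(y+.5)/4-.5,.021)[:2] for x,y in[(183,157),(622,161),(608,407),(191,402)]])
print(w.round(4).tolist(),w.mean(0).round(4))
for i,j in((0,1),(3,2)):
    d=w[j]-w[i];print(np.linalg.norm(d).round(4),np.degrees(np.arctan2(d[1],d[0])).round(2))
print(np.linalg.norm(w[0]-w[3]),np.linalg.norm(w[1]-w[2]))
m=w.mean(0);plan([m[0],m[1],.122],-0.5)
E
```

```text
[[0.4115, 0.3714], [0.5267, 0.3705], [0.526, 0.3029], [0.4107, 0.3042]] [0.4687 0.3373]
0.1152 -0.43
0.1153 -0.62
0.06720416920195084 0.06759849088961502
t 10.38 at [0.4695 0.329  0.2796] th 0.01 F [ 1.  -0.9  0.1] w 0.0582 xtool [-0.0016 -0.0014 -1.    ]
0 xyz [ 0.79 -0.   -0.04] wx 0.01
1 xyz [ 0.79 -0.   -0.04] wx 0.01
```

Request:
{"name": "play_rows", "arguments": {"targets": [{"x":0.4,"y":-0.01,"z":-0.06,"wx":0.02,"wy":0,"wz":0},{"x":0.8,"y":-0.01,"z":-0.06,"wx":0.02,"wy":0,"wz":0},{"x":1.0,"y":-0.01,"z":-0.06,"wx":0.02,"wy":0,"wz":0},{"x":1.0,"y":-0.01,"z":-0.06,"wx":0.02,"wy":0,"wz":0},{"x":1.0,"y":-0.01,"z":-0.06,"wx":0.02,"wy":0,"wz":0}]}}

```text
time: 11.0
ee_pos: [0.4696, 0.3355, 0.1818]
orientation: [1.218, 1.204, -1.215]
force: [-0.2, 0.8, -0.4]
grip_width: 0.0586
```

```bash
python3 - <<'E'
from h import *
plan([.4687,.336,.122],-.5)
c,im=grab("wrist","pics/w8.png")
np.save("c8.npy",c,allow_pickle=True)
P=np.array([[x,y,.021] for x in(-.058,.058) for y in(-.034,.034)])+[.4687,.3373,0]
print(w2p(c,P).round(1),w2p(c,[[.4687,.3373-.023,.039],[.4687,.3373+.023,.039]]).round(1))
cv2.imwrite("pics/w8b.png",cv2.convertScaleAbs(cv2.resize(im[110:290,136:376],(800,600),interpolation=cv2.INTER_CUBIC),alpha=1.4,beta=10))
E
```

```text
t 11.00 at [0.4696 0.3355 0.1818] th -0.59 F [-0.2  0.8 -0.4] w 0.0586 xtool [ 1.7e-03  8.0e-04 -1.0e+00]
0 xyz [ 0.6  -0.01 -0.  ] wx -0.0
[[179.3 241.6]
 [173.1 159.7]
 [320.8 240.1]
 [325.1 158.1]] [[249.9 237.6]
 [249.2 178.4]]
```

View pics/w8b.png

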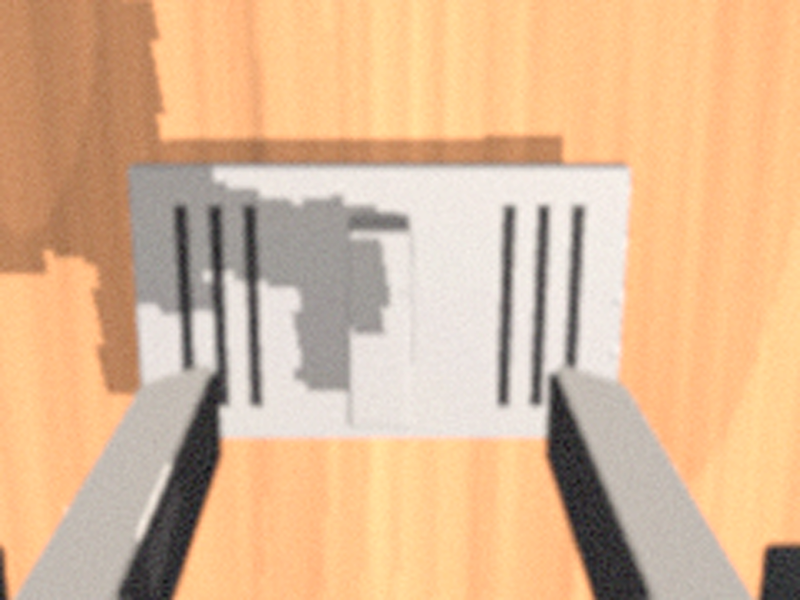

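The cover is centred between the fingers and matches the prediction within 1–2 px. I'll descend and grip.

Request:
{"name": "play_rows", "arguments": {"targets": [{"x":0.2,"y":0,"z":-0.01,"wx":0,"wy":0,"wz":0},{"x":0.45,"y":0,"z":-0.01,"wx":0,"wy":0,"wz":0},{"x":0.59,"y":0,"z":-0.01,"wx":0,"wy":0,"wz":0},{"x":0.59,"y":0,"z":-0.01,"wx":0,"wy":0,"wz":0},{"x":0.59,"y":0,"z":-0.01,"wx":0,"wy":0,"wz":0}]}}

```text
time: 11.68
ee_pos: [0.4694, 0.3373, 0.1228]
orientation: [1.218, 1.204, -1.214]
force: [0.8, -0.4, -0.3]
grip_width: 0.0588
```

```bash
python3 - <<'E'
from h import *
plan([.4692,.337,.1205],-.5)
E
```

```text
t 11.68 at [0.4694 0.3373 0.1228] th -0.52 F [ 0.8 -0.4 -0.3] w 0.0588 xtool [ 0.0019  0.001  -1.    ]
0 xyz [ 0.02 -0.    0.  ] wx -0.0
```

Request:
{"name": "play_rows", "arguments": {"targets": [{"x":0.02,"y":0,"z":0,"wx":0,"wy":0,"wz":0},{"x":0.02,"y":0,"z":0,"wx":0,"wy":0,"wz":0}]}}

```text
time: 11.92
ee_pos: [0.4689, 0.3371, 0.1202]
orientation: [1.216, 1.205, -1.215]
force: [-0.1, 0.2, -0.4]
grip_width: 0.0584
```

Request:
{"name": "play_rows", "arguments": {"targets": [{"x":0,"y":0,"z":0,"wx":0,"wy":0,"wz":0},{"x":0,"y":0,"z":0,"wx":0,"wy":0,"wz":0},{"x":0,"y":0,"z":0,"wx":0,"wy":0,"wz":0},{"x":0,"y":0,"z":0,"wx":0,"wy":0,"wz":0},{"x":0,"y":0,"z":0,"wx":0,"wy":0,"wz":0}], "claw": -1, "force": 40}}

```text
time: 12.55
ee_pos: [0.4686, 0.337, 0.1196]
orientation: [1.216, 1.205, -1.216]
force: [-0.3, 0.7, -0.6]
grip_width: 0.0139
```

Request:
{"name": "play_rows", "arguments": {"targets": [{"x":-0.2,"y":0,"z":0,"wx":0,"wy":0,"wz":0},{"x":-0.6,"y":0,"z":0,"wx":0,"wy":0,"wz":0},{"x":-1,"y":0,"z":0,"wx":0,"wy":0,"wz":0},{"x":-1,"y":0,"z":0,"wx":0,"wy":0,"wz":0}]}}

```text
time: 13.05
ee_pos: [0.4708, 0.3381, 0.2237]
orientation: [1.222, 1.202, -1.208]
force: [0.4, -0.1, 0.1]
grip_width: 0.014
```

```bash
python3 - <<'E'
from h import *
plan([.5278,-.0097,.22],-1.1)
c,im=grab("wrist","pics/w9.png")
np.save("c9.npy",c,allow_pickle=True)
g=cv2.cvtColor(im,cv2.COLOR_BGR2GRAY)
print([int(x) for x in g[150:262:2,212]]);print([int(x) for x in g[150:262:2,285]]);print([int(x) for x in g[200,160:345:3]])
E
```

```text
t 13.05 at [0.4708 0.3381 0.2237] th -0.51 F [ 0.4 -0.1  0.1] w 0.0140 xtool [ 0.0077  0.004  -1.    ]
0 xyz [0.01 0.15 0.87] wx 0.01
1 xyz [0.01 0.15 0.87] wx 0.01
2 xyz [0.01 0.15 0.87] wx 0.01
3 xyz [0.01 0.16 0.87] wx 0.01
[96, 100, 98, 95, 98, 98, 101, 100, 99, 100, 103, 100, 103, 102, 94, 97, 111, 113, 114, 112, 112, 114, 114, 113, 111, 109, 109, 109, 110, 108, 109, 110, 116, 111, 112, 113, 114, 112, 115, 112, 114, 111, 108, 111, 115, 113, 119, 121, 136, 142, 135, 133, 138, 136, 136, 137]
[158, 159, 159, 157, 161, 157, 159, 159, 158, 158, 157, 159, 157, 158, 154, 117, 157, 172, 171, 171, 170, 171, 170, 172, 169, 171, 169, 168, 169, 169, 168, 169, 168, 169, 169, 169, 167, 166, 168, 167, 160, 144, 139, 138, 139, 136, 139, 135, 136, 136, 136, 136, 137, 134, 135, 138]
[111, 110, 112, 98, 24, 90, 114, 111, 54, 43, 109, 112, 102, 38, 83, 111, 109, 112, 113, 111, 108, 112, 112, 108, 111, 111, 112, 93, 98, 99, 97, 97, 94, 105, 149, 169, 170, 170, 167, 170, 172, 171, 172, 169, 169, 169, 164, 57, 116, 173, 171, 122, 57, 164, 170, 167, 63, 106, 173, 171, 171, 172]
```

```bash
python3 - <<'E'
from h import *
c=np.load("c9.npy",allow_pickle=True).item()
s=sense();T=R.from_rotvec(s["orientation"])
g=cv2.GaussianBlur(cv2.imread("pics/w9.png",0),(3,1),0).astype(float)
def pk(a,s):
    d=np.clip(np.diff(a)*s,0,None);i=int(d.argmax());j=np.arange(max(i-2,0),min(i+3,len(d)));return .5+(d[j]*j).sum()/d[j].sum()
def tool(u,v,X):
    d=T.inv().apply(ray(c,u,v));o=T.inv().apply(c["xyz"]-s["ee_pos"]);return o+d*(X-o[0])/d[0]
for u in (190,205,275,285,300,310): 
    v=174+pk(g[174:190,u],1);print(u,round(v,2),tool(u,v,.0985).round(4),tool(u,v,.1035).round(4))
E
```

```text
190 181.21 [ 0.0985 -0.0341 -0.0341] [ 0.1035 -0.0351 -0.0329]
205 181.19 [ 0.0985 -0.0253 -0.0341] [ 0.1035 -0.026  -0.0329]
275 181.43 [ 0.0985  0.0157 -0.0339] [ 0.1035  0.0162 -0.0327]
285 181.54 [ 0.0985  0.0216 -0.0339] [ 0.1035  0.0222 -0.0326]
300 181.45 [ 0.0985  0.0304 -0.0339] [ 0.1035  0.0313 -0.0327]
310 181.53 [ 0.0985  0.0363 -0.0339] [ 0.1035  0.0373 -0.0326]
```

Request:
{"name": "play_rows", "arguments": {"targets": [{"x":-0.1,"y":0.08,"z":0.43,"wx":0,"wy":0,"wz":0},{"x":-0.2,"y":0.15,"z":0.87,"wx":0.01,"wy":0,"wz":0}]}}

```text
time: 13.35
ee_pos: [0.4815, 0.2488, 0.2371]
orientation: [1.215, 1.205, -1.222]
force: [0.9, 0.1, -0.5]
grip_width: 0.0139
```

Request:
{"name": "play_rows", "arguments": {"targets": [{"x":0,"y":0.08,"z":0.43,"wx":0,"wy":0,"wz":0},{"x":0,"y":0.15,"z":0.87,"wx":0.01,"wy":0,"wz":0}]}}

```text
time: 13.6
ee_pos: [0.4955, 0.1611, 0.2373]
orientation: [1.221, 1.203, -1.226]
force: [1.0, -0.2, 0.6]
grip_width: 0.0136
```

Request:
{"name": "play_rows", "arguments": {"targets": [{"x":0,"y":0.08,"z":0.43,"wx":0,"wy":0,"wz":0},{"x":0,"y":0.15,"z":0.87,"wx":0.01,"wy":0,"wz":0}]}}

```text
time: 13.85
ee_pos: [0.5087, 0.074, 0.2371]
orientation: [1.225, 1.201, -1.23]
force: [0.5, 0.4, 0.0]
grip_width: 0.0136
```

Request:
{"name": "play_rows", "arguments": {"targets": [{"x":0,"y":0.08,"z":0.43,"wx":0,"wy":0,"wz":0},{"x":0,"y":0.15,"z":0.87,"wx":0.01,"wy":0,"wz":0},{"x":0,"y":0.15,"z":0.87,"wx":0.01,"wy":0,"wz":0},{"x":0,"y":0.15,"z":0.87,"wx":0.01,"wy":0,"wz":0}]}}

```text
time: 14.35
ee_pos: [0.5218, -0.0115, 0.2378]
orientation: [1.23, 1.199, -1.233]
force: [-0.2, -0.2, -1.8]
grip_width: 0.0139
```

```bash
python3 - <<'E'
from h import *
plan([.5278,-.0097,.2],-1.1)
c,im=grab("wrist","pics/w10.png")
np.save("c10.npy",c,allow_pickle=True)
cv2.imwrite("pics/w10b.png",cv2.convertScaleAbs(cv2.resize(im[70:280,116:396],(800,600),interpolation=cv2.INTER_CUBIC),alpha=1.3,beta=10))
E
```

```text
t 14.35 at [ 0.5218 -0.0115  0.2378] th -1.69 F [-0.2 -0.2 -1.8] w 0.0139 xtool [-0.0036  0.0013 -1.    ]
0 xyz [ 0.38  0.06 -0.02] wx -0.02
```

View pics/w10b.png

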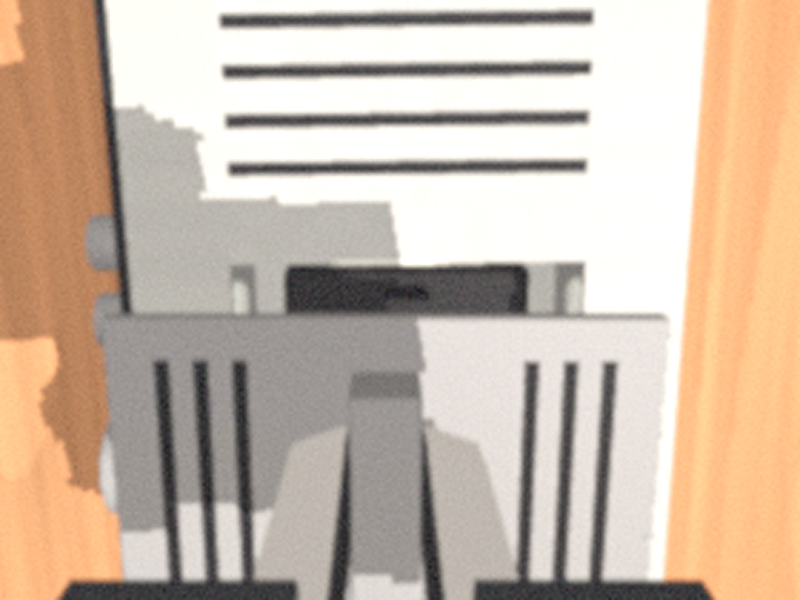

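The cover is held level, square and centred along tool z (its near edge is 34 mm from the axis). The gripper still needs +6 mm along tool y and about a 0.6° turn. I'll correct and descend.

Request:
{"name": "play_rows", "arguments": {"targets": [{"x":0.15,"y":0.06,"z":-0.02,"wx":-0.02,"wy":0,"wz":0},{"x":0.3,"y":0.06,"z":-0.02,"wx":-0.02,"wy":0,"wz":0},{"x":0.4,"y":0.06,"z":-0.02,"wx":-0.02,"wy":0,"wz":0},{"x":0.4,"y":0.06,"z":-0.02,"wx":-0.02,"wy":0,"wz":0},{"x":0.4,"y":0.06,"z":-0.02,"wx":-0.02,"wy":0,"wz":0}]}}

```text
time: 15.02
ee_pos: [0.5291, -0.0101, 0.1998]
orientation: [1.223, 1.2, -1.223]
force: [-0.1, 0.5, -1.1]
grip_width: 0.0135
```

```bash
python3 - <<'E'
from h import *
plan([.5278,-.0097,.178],-1.1)
c,im=grab("wrist","pics/w11.png");np.save("c11.npy",c,allow_pickle=True)
# radio edges + bay near corner visibility check from here
g=cv2.GaussianBlur(cv2.cvtColor(im,cv2.COLOR_BGR2GRAY),(3,3),0).astype(float)
def pk(a,s):
    d=np.clip(np.diff(a)*s,0,None);i=int(d.argmax());j=np.arange(max(i-2,0),min(i+3,len(d)));return .5+(d[j]*j).sum()/d[j].sum()
e=w2p(c,[[.4472,.06,.06],[.6079,.06,.06],[.5278,.018,.06]]);print(e.round(1))
for k,s,x in((0,1,.4472),(1,-1,.6079)):
    E=[]
    for r in range(60,140):
        w=w2p(c,[[x,.06,.06]])[0];u0=int(w[0])-22
        E.append(p2w(c,u0+pk(g[r,u0:u0+44],s),r,.06))
    E=np.array(E);ok=abs(E[:,0]-np.median(E[:,0]))<.004;f=np.polyfit(E[ok,1],E[ok,0],1);print("edge x",np.polyval(f,-.01).round(4),"yaw",-np.degrees(f[0]).round(2),ok.sum())
E
```

```text
t 15.03 at [ 0.5291 -0.0101  0.1998] th -1.09 F [-0.1  0.5 -1.1] w 0.0135 xtool [ 4.e-04 -1.e-04 -1.e+00]
0 xyz [ 0.22 -0.01 -0.  ] wx 0.0
[[127.4 116. ]
 [366.5 111.4]
 [248.5 174.7]]
edge x 0.4471 yaw -0.98 80
edge x 0.6076 yaw -1.14 80
```

Request:
{"name": "play_rows", "arguments": {"targets": [{"x":0.1,"y":-0.01,"z":0,"wx":0,"wy":0,"wz":0},{"x":0.2,"y":-0.01,"z":0,"wx":0,"wy":0,"wz":0},{"x":0.21,"y":-0.01,"z":0,"wx":0,"wy":0,"wz":0},{"x":0.21,"y":-0.01,"z":0,"wx":0,"wy":0,"wz":0}]}}

```text
time: 15.58
ee_pos: [0.5278, -0.0101, 0.1783]
orientation: [1.223, 1.201, -1.224]
force: [0.2, -0.1, -0.1]
grip_width: 0.0134
```

```bash
python3 - <<'E'
from h import *
plan([.5277,-.0097,.1747],-1.1)
s=sense();print(s["ft_torque"].round(3))
E
```

```text
t 15.57 at [ 0.5278 -0.0101  0.1783] th -1.09 F [ 0.2 -0.1 -0.1] w 0.0134 xtool [-5.e-04  1.e-04 -1.e+00]
0 xyz [ 0.04 -0.   -0.  ] wx 0.0
[-0.027 -0.061 -0.089]
```

Request:
{"name": "play_rows", "arguments": {"targets": [{"x":0.02,"y":0,"z":0,"wx":0,"wy":0,"wz":0},{"x":0.03,"y":0,"z":0,"wx":0,"wy":0,"wz":0},{"x":0.03,"y":0,"z":0,"wx":0,"wy":0,"wz":0}]}}

```text
time: 15.95
ee_pos: [0.5279, -0.0101, 0.1757]
orientation: [1.223, 1.2, -1.223]
force: [0.1, -0.9, -0.7]
grip_width: 0.0133
```

Request:
{"name": "play_rows", "arguments": {"targets": [{"x":0.01,"y":0,"z":0,"wx":0,"wy":0,"wz":0},{"x":0.02,"y":0,"z":0,"wx":0,"wy":0,"wz":0},{"x":0.02,"y":0,"z":0,"wx":0,"wy":0,"wz":0}]}}

```text
time: 16.32
ee_pos: [0.5281, -0.0102, 0.1746]
orientation: [1.223, 1.2, -1.223]
force: [-3.4, 1.2, 4.8]
grip_width: 0.0138
```

```bash
python3 - <<'E'
from h import *
plan([.5277,-.0097,.1747],-1.1)
s=sense();print(s["ft_torque"].round(3))
E
```

```text
t 16.32 at [ 0.5281 -0.0102  0.1746] th -1.09 F [-3.4  1.2  4.8] w 0.0138 xtool [ 4.e-04 -2.e-04 -1.e+00]
0 xyz [-0. -0. -0.] wx 0.0
[ 0.012  0.24  -0.042]
```

Contact comes at the predicted height, slightly heavier on the +x bead. I'll shift 1 mm towards -x and press in steps.

Request:
{"name": "play_rows", "arguments": {"targets": [{"x":0,"y":-0.01,"z":0,"wx":0,"wy":0,"wz":0},{"x":0.01,"y":-0.01,"z":0,"wx":0,"wy":0,"wz":0},{"x":0.02,"y":-0.01,"z":0,"wx":0,"wy":0,"wz":0}]}}

```text
time: 16.7
ee_pos: [0.5282, -0.0102, 0.1738]
orientation: [1.224, 1.197, -1.221]
force: [-3.5, 0.7, 12.7]
grip_width: 0.0135
```

```bash
python3 - <<'E'
from h import *
plan([.5277,-.0097,.1747],-1.1)
s=sense();print(s["ft_torque"].round(3))
E
```

```text
t 16.70 at [ 0.5282 -0.0102  0.1738] th -1.08 F [-3.5  0.7 12.7] w 0.0135 xtool [ 3.4e-03 -5.0e-04 -1.0e+00]
0 xyz [-0.01 -0.01 -0.01] wx 0.0
[0.066 0.28  0.04 ]
```

Request:
{"name": "play_rows", "arguments": {"targets": [{"x":0.01,"y":0,"z":0,"wx":0,"wy":0,"wz":0},{"x":0.02,"y":0,"z":0,"wx":0,"wy":0,"wz":0},{"x":0.02,"y":0,"z":0,"wx":0,"wy":0,"wz":0}]}}

```text
time: 17.08
ee_pos: [0.5279, -0.0103, 0.1715]
orientation: [1.224, 1.198, -1.222]
force: [-2.9, 0.7, 8.9]
grip_width: 0.0137
```

```bash
python3 - <<'E'
from h import *
plan([.5277,-.0097,.1747],-1.1)
s=sense();print(s["ft_torque"].round(3))
E
```

```text
t 17.07 at [ 0.5279 -0.0103  0.1715] th -1.08 F [-2.9  0.7  8.9] w 0.0137 xtool [ 2.5e-03 -7.0e-04 -1.0e+00]
0 xyz [-0.03 -0.   -0.01] wx 0.0
[ 0.013  0.325 -0.015]
```

Request:
{"name": "play_rows", "arguments": {"targets": [{"x":0.01,"y":0,"z":0,"wx":0,"wy":0,"wz":0},{"x":0.02,"y":0,"z":0,"wx":0,"wy":0,"wz":0},{"x":0.02,"y":0,"z":0,"wx":0,"wy":0,"wz":0}]}}

```text
time: 17.45
ee_pos: [0.5273, -0.0102, 0.1676]
orientation: [1.224, 1.199, -1.222]
force: [0.5, -0.3, 0.2]
grip_width: 0.0135
```

```bash
python3 - <<'E'
from h import *
plan([.5277,-.0097,.1747],-1.1)
s=sense();print(s["ft_torque"].round(3))
E
```

```text
t 17.45 at [ 0.5273 -0.0102  0.1676] th -1.09 F [ 0.5 -0.3  0.2] w 0.0135 xtool [ 1.3e-03 -4.0e-04 -1.0e+00]
0 xyz [-0.07  0.   -0.01] wx 0.0
[-0.163 -0.352  0.023]
```

Request:
{"name": "play_rows", "arguments": {"targets": [{"x":0.01,"y":0,"z":0,"wx":0,"wy":0,"wz":0},{"x":0.03,"y":0,"z":0,"wx":0,"wy":0,"wz":0},{"x":0.03,"y":0,"z":0,"wx":0,"wy":0,"wz":0}]}}

```text
time: 17.82
ee_pos: [0.5267, -0.01, 0.1639]
orientation: [1.223, 1.201, -1.224]
force: [2.2, 0.1, -3.8]
grip_width: 0.0136
```

```bash
python3 - <<'E'
from h import *
plan([.5277,-.0097,.1747],-1.1)
s=sense();print(s["ft_torque"].round(3))
E
```

```text
t 17.82 at [ 0.5267 -0.01    0.1639] th -1.09 F [ 2.2  0.1 -3.8] w 0.0136 xtool [-8.e-04  3.e-04 -1.e+00]
0 xyz [-0.11  0.01 -0.  ] wx 0.0
[-0.097 -0.651 -0.04 ]
```

Request:
{"name": "play_rows", "arguments": {"targets": [{"x":0.01,"y":0,"z":0,"wx":0,"wy":0,"wz":0},{"x":0.02,"y":0,"z":0,"wx":0,"wy":0,"wz":0},{"x":0.02,"y":0,"z":0,"wx":0,"wy":0,"wz":0}]}}

```text
time: 18.2
ee_pos: [0.5268, -0.01, 0.1636]
orientation: [1.223, 1.201, -1.224]
force: [-1.5, 0.4, 5.4]
grip_width: 0.0137
```

```bash
python3 - <<'E'
from h import *
plan([.5277,-.0097,.1747],-1.1)
s=sense();print(s["ft_torque"].round(3))
E
```

```text
t 18.20 at [ 0.5268 -0.01    0.1636] th -1.08 F [-1.5  0.4  5.4] w 0.0137 xtool [-7.e-04  1.e-04 -1.e+00]
0 xyz [-0.11  0.01 -0.  ] wx 0.0
[ 0.053  0.159 -0.02 ]
```

Hard stop at z = 0.1636, where flush was predicted. I'll add about 1.3 mm of command for roughly 11 N and check with a picture.

Request:
{"name": "play_rows", "arguments": {"targets": [{"x":0.013,"y":0,"z":0,"wx":0,"wy":0,"wz":0},{"x":0.013,"y":0,"z":0,"wx":0,"wy":0,"wz":0},{"x":0.013,"y":0,"z":0,"wx":0,"wy":0,"wz":0},{"x":0.013,"y":0,"z":0,"wx":0,"wy":0,"wz":0}]}}

```text
time: 18.7
ee_pos: [0.5268, -0.01, 0.1636]
orientation: [1.223, 1.201, -1.224]
force: [-5.1, 1.1, 12.6]
grip_width: 0.0135
```

```bash
python3 - <<'E'
from h import *
plan([.5277,-.0097,.1747],-1.1)
F=[]
for _ in range(4):
    c,im=grab("wrist","pics/w12.png");F.append(sense()["force"])
print(np.mean(F,0).round(2))
np.save("c12.npy",c,allow_pickle=True)
_,sc=grab("scene","pics/s12.png")
a=cv2.resize(im[90:300,116:396],(480,360),interpolation=cv2.INTER_CUBIC);a=cv2.convertScaleAbs(a,alpha=1.2)
b=cv2.resize(sc[140:260,190:350],(320,240),interpolation=cv2.INTER_CUBIC)
o=np.zeros((360,800,3),np.uint8);o[:,:480]=a;o[:240,480:]=b;cv2.imwrite("pics/w12b.png",o)
# top-face corners of plate at .065 as expected
Rz=R.from_euler("z",-1.05,degrees=True)
for z in(.065,.071):
    print(z,(w2p(c,Rz.apply([[x,.034,0] for x in(-.058,.058)])+[.5272,-.0098,z])).round(1).tolist())
E
```

```text
t 18.70 at [ 0.5268 -0.01    0.1636] th -1.07 F [-5.1  1.1 12.6] w 0.0135 xtool [-9.e-04  1.e-04 -1.e+00]
0 xyz [-0.11  0.01 -0.  ] wx 0.0
[-4.59  1.   12.81]
0.065 [[152.0, 180.5], [352.5, 180.4]]
0.071 [[148.8, 183.1], [355.7, 183.0]]
```

View pics/w12b.png

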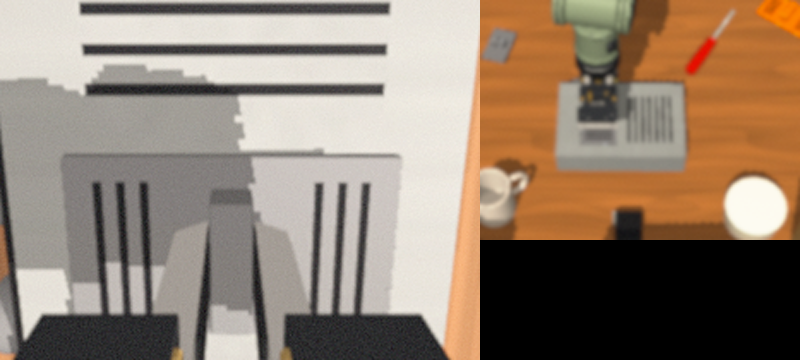

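The plate's near corners are at wrist pixels (153,180) and (350,181). That fits the flush prediction at z = 65 mm, (152,180) and (352,180), so both ends are home. The push is 12.8 N, so I'll ease it slightly towards 10–11 N.

Request:
{"name": "play_rows", "arguments": {"targets": [{"x":-0.003,"y":0,"z":0,"wx":0,"wy":0,"wz":0},{"x":-0.003,"y":0,"z":0,"wx":0,"wy":0,"wz":0},{"x":-0.003,"y":0,"z":0,"wx":0,"wy":0,"wz":0},{"x":-0.003,"y":0,"z":0,"wx":0,"wy":0,"wz":0},{"x":-0.003,"y":0,"z":0,"wx":0,"wy":0,"wz":0}]}}

```text
time: 19.58
ee_pos: [0.5268, -0.01, 0.1636]
orientation: [1.223, 1.201, -1.224]
force: [-3.2, 0.9, 10.1]
grip_width: 0.0135
```

```bash
python3 - <<'E'
from h import *
F=[]
for _ in range(5):
    read_camera("wrist");F.append(sense()["force"])
F=np.array(F);print(F.mean(0).round(2),sense()["ee_pos"].round(4))
if 9.5<F[:,2].mean()<14: print("ok",sign_off())
E
```

```text
[-3.89  0.98 10.5 ] [ 0.5268 -0.01    0.1636]
the job is handed in; nothing more can be done
ok None
```

The battery pack is in the bay, the cover is snapped home and flush, and I handed the job in at about 20 s while still pressing the cover down.

- **Pack:** I gripped it by its rib and lowered it until it touched the bay floor at the expected height with about 6 N, then let go. A picture afterwards showed it lying flat and clear of the walls.
- **Cover:** It met the rollers at the expected height. The force rose to about 13 N, fell and reversed as the rollers pulled it in, and the cover stopped hard at z = 0.1636 m (0.1637 m expected when flush). In the wrist picture both near corners of the plate match a flush position within about 2.5 px.
- **Final push:** The cover is still gripped at 40 N and pressed down with about 10.5 N.
- **Disagreements:** A sideways force of about 4 N remains on the gripper. The top and wrist cameras disagreed by 2–6 mm in y, and I used the wrist camera. The first batch of moves was refused for missing keys, and nothing moved.
- **Other things on the table:** I did not knowingly touch any of them, and the last scene crop shows the ones near the radio in place. I did not check the rest again after the start.

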